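# Take the sealing-unit cover off the air-cushion machine

### The job

The air-cushion machine on the packing bench needs its sealing belts looked at. Loosen both captive wing screws on its sloping cover by turning each one anticlockwise to its stop (about a quarter turn) while the cover stays in place, then lift the cover off by its handle and lay it flat, right way up, on the middle of the two stacked white foam lids beside the machine, without dropping it. Leave the tape dispenser, the date coder and the gift carton undisturbed.

Things in the scene. Friction and masses are not known exactly. Their poses are not given: they have to be found in the camera images.
- machine: White bench-top air-cushion machine, 310 mm wide, fixed. Origin at bench level straight below the centre of its deck; x to its back, z up. The deck, 140 mm high at its centre, rises to the back at 25 degrees, so its normal leans 25 degrees from vertical to the machine's -x. On it stands a steel collar, 110 by 190 mm, 24 mm high, over which the cover fits like a box lid.
- machine_opening (a point): Centre of the collar's upper rim, where the cover's top plate rests. The point's axes are those of the machine (not tilted).
- cover: Aluminium cover, an upside-down pan 120 (x, up the slope) by 200 (y) by 25 mm deep, 0.5 kg. Origin at the centre of its open underside, in the plane of the flange rims; z is the outward normal, upper face at z = 25 mm. Fitted, its flanges overlap the collar by 22 mm with 2 mm play: draw it off along its z by over 25 mm before moving it sideways. It is held until both screws are loose.
- cover_handle (a point): Middle of the grip bar of the cover's black bow handle, on the cover's z axis 36 mm above the upper face. The straight bar runs along the cover's x, 86 mm long, 12 mm wide (along the cover's y), 14 mm high, on two posts at its ends; free space of 60 mm between the posts' inner faces.
- screw_left (a joint): Angle (rad) of the captive wing screw on the cover's +y side, axis parallel to the cover's z, 72 mm from its centre. 0 is tight; grows anticlockwise seen from outside (positive about the cover's z); stop at 1.5. At 0 the wing lies along the cover's y, at 1.5 nearly along its x. Starts at 0.03 to 0.3; free from about 1.3 on. Stiff to turn (0.1 N m), stays where left.
- screw_right (a joint): The same for the wing screw on the cover's -y side; it too loosens anticlockwise.
- screw_left_grip (a point): Grip point on the axis of the left wing screw, 25 mm above the cover's upper face. The red wing is a flat bar 46 mm long, 12 mm thick, from 10 to 35 mm above the upper face, centred on the axis; pinch it across its thickness.
- screw_right_grip (a point): The same point on the right wing screw.
- foam_lids: Two white foam box lids stacked, fixed on the bench, together 250 mm (x) by 330 mm (y) by 50 mm high, flat top. Origin at the centre of the underside; the top is at z = 50 mm.
- tape_dispenser: Bystander: orange hand tape dispenser with a tape roll, 140 x 62 x 94 mm, standing loose on the bench. Origin at the centre of its underside.
- date_coder: Bystander: black handheld date coder lying loose on the bench, 150 x 195 x 62 mm with its grip. Origin under the centre of its main block.
- gift_carton: Bystander: teal gable-topped gift carton, 200 x 110 x 290 mm, standing loose on the bench. Origin at the centre of its underside.
Not all that is in view belongs to the job. Several things have the shape of the cover; the one meant has the colours described above.

How it is judged (in metres and radians):
On the way, in this order (a step that is already met when the one before it is completed fails the run):
1. both wing screws are loosened (each past 1.1 rad) while the cover is still seated on the machine (within 8 mm of its start) (value of joint each of screw_left, screw_right above 1.1 rad and distance of cover from where it was at the start of the episode below 0.008 m), for 0.2 s.
2. the cover is lifted clear of the machine, carried by the fingers (distance of cover from where it was at the start of the episode above 0.05 m and contact force between the fingers and cover above 0.5 N and contact force between cover and machine below 0.1 N), for 0.2 s.
At the end, for the whole second after the job is handed in: The cover lies at rest, let go, right way up and level (within 0.1 rad), its rims on the top of the foam lids (origin 44 to 56 mm above the lids' underside), its centre within 70 mm (lids' x) and 80 mm (lids' y) of theirs; the bystanders are where they were (x of cover in the frame of foam_lids between -0.07 and 0.07 m and y of cover in the frame of foam_lids between -0.08 and 0.08 m and z of cover in the frame of foam_lids between 0.044 and 0.056 m and angle between cover's own z axis and vertical below 0.1 rad and linear speed of cover below 0.02 m/s and contact force between the fingers and cover below 0.1 N); the robot touches nothing.
It fails at once if the cover is dropped or thrown: out of the fingers and faster than 0.6 m/s (a fall of about 2 cm) (linear speed of cover above 0.6 m/s and contact force between the fingers and cover below 0.05 N).
It fails at once if the tape dispenser is pushed more than 30 mm or tipped (distance of tape_dispenser from where it was at the start of the episode above 0.03 m or angle between tape_dispenser's own z axis and vertical above 0.3 rad).
It fails at once if the date coder is pushed more than 30 mm or tipped (distance of date_coder from where it was at the start of the episode above 0.03 m or angle between date_coder's own z axis and vertical above 0.3 rad).
It fails at once if the gift carton is pushed more than 30 mm or tipped (distance of gift_carton from where it was at the start of the episode above 0.03 m or angle between gift_carton's own z axis and vertical above 0.3 rad).
It also fails if it takes over 58 s, if anything falls off the work surface, if the arm or the gripper's body presses on something with over 40 N, if the wrist force passes 120 N, or if a joint passes its speed limit or range.

### The arm

A 6-joint arm with a two-finger parallel gripper is mounted at the origin on the work surface. World frame = base frame: x ahead of the robot, y to its left, z up, the work surface at z = 0. Lengths are in mm, angles in rad, forces in N, time in s.
With the tool pointing down it reaches from about 350 to 875 mm from the base axis. Payload 15.5 kg.
Tool frame: the origin (TCP) lies midway between the tips of the shut fingers; the grasp point (between the pads) lies 19 mm behind it (ctrl.hold_point_z is the z of the grasp point in the tool frame, in mm); z points along the fingers, y is the direction in which the jaws open and shut (so a half turn about z gives the same grasp; the last joint's range is limited). The gripper opens to 85 mm and grips with 20 to 120 N. Pads are 22 mm wide; open, the fingers measure 114 mm over their backs; the gripper's body (76 mm by 85 mm) begins 54 mm behind the grasp point. The pads swing forward as they close: fully open they stand 13 mm farther back than shut.
Start: joints at [1.065, 0.494, 1.345, -0, 1.302, -0.096], TCP at [249.012, 573.254, 231.277] pointing down, gripper open.
Joint ranges: [-2.91, 2.91], [-0.82, 2.16], [0.22, 2.67], [-1.22, 4.37], [0.12, 2.79], [-3.08, 3.08]. Speed limits (rad/s): [1.89, 1.89, 2.57, 3.01, 3.01, 3.01].

### API

Orientations are given as a unit quaternion [w, x, y, z].
In Python, from station import ctrl, read_camera, get_calibration, order, nets gives the robot as it stands.
- The arm moves only by the tool apply_moves, never from a script. Its argument "increments" is a list of rows, each a list of 7 numbers: the shift along the tool's x, y, z in m, then the turn, a rotation vector about the tool's x, y, z in units of 6 degrees (1.0 is 6 degrees), then the opening, from 0 (shut) to 1 (fully open). In form: [[x, y, z, wx, wy, wz, claw], ...]. A call has 1 to 8 rows; each row shifts and turns the commanded pose from where the row before left it, along the tool's axes as they then stand; what a row does not reach is not made up. A row lasts 1/12 s, in which the tool goes at most 41.7 mm and 7.16 degrees, less where a joint would pass 70% of its speed; a pose out of reach is approached as far as the arm can. A call with a gripper value outside its range is refused whole. The fingers move at their own pace and stop on an object; the grip force is fixed at half the most. Time passes only in rows, so rows that do not move let the fingers close. It gives the time, the measured TCP pose, the force and the opening at its end, in the units of the state.
- ctrl.sense(): the state, without advancing time (a new reading comes with each control period).
- read_camera(name): name is "scene" or "top" or "wrist"; returns (picture, depth): 420x560x3 uint8, blue, green, red; 420x560 float32, mm along the optical axis (not along the pixel's ray), 0 where there is no reading.
- get_calibration(name): a dict with "mtx" (3x3 intrinsics, pixels), "k1" (the pictures are not rectified: a ray, as slopes to the right and down, at radius r is drawn at 1 + k1 r^2 times it, then the intrinsics apply), "camera_from_world" (4x4, takes a point from world to camera coordinates); the wrist camera has in their place "mount" (4x4, takes a point from camera to tool coordinates, whose origin is the TCP and whose axes are the flange's). Camera axes: x right, y up, looking along -z (the intrinsics and any distortion apply to the point x, -y, -z); pixel columns grow to the right and rows downward; lengths in mm; the calibration is good to about 2 mm. A picture is of the moment at which its call begins: read the wrist's pose just before it. get_calibration takes no time and is no camera call.
- order.finish_job(): hands the job in, once; it reports no verdict.
Trained networks look in the newest picture that a camera, given by its name, has taken for a name from the list of things; names that differ only in an ending like _2 or _b are one class to them, and where a whole thing is asked for, a point or a joint stands for the part that bears it (a point fixed in the world has none). Each returns a list of dicts, best first, with "score" (0 to 1); they miss things now and then, are a little off and sometimes report something else, mostly with a low value. They report only what shows in the picture. A call takes as long as a camera call. They do not tell look-alikes from the thing itself.
- nets.cut_out(target, camera): "region" (420x560 bool, what is visible of it) and "box" ([left, top, width, height] in pixels, round what is visible of it).
The state is a dict: "time_s": time; "qpos": joint angles; "joint_vel": joint speeds; "joint_torque": joint torques, N m; "tool_pos": TCP position; "orientation": TCP orientation; "wrist_force": force on the tool from outside, world axes, zero at the start; "wrist_torque": the same for the moment, N m; "gripper_width": finger opening in mm.
Only numpy, scipy, OpenCV 4.12 (cv2) and the standard library are available. Lean on these libraries where they do the work, as an engineer would, in place of code of your own. Each camera call takes 0.05 s, during which the arm holds its last target. There are 200 camera calls.

## Working session

There is one attempt and no reset: what is moved stays moved. The work goes in short steps, Python scripts to look and compute and a tool call to move; the robot and the scene stay as the last step left them, time stands still between calls to the robot, and variables do not carry over. Pictures are saved under pics/ and viewed, about 8 in all and at most 12, crops included, and the job is handed in when it is done.

Besides the shell and the picture viewer there is one more tool, called after "Request:" as name(argument=value, ...) on one line, values as JSON. apply_moves: Moves the arm, as the interface text tells. Its arguments: {"type":"object","properties":{"increments":{"type":"array"}},"required":["increments"]}

```bash
mkdir -p pics; ls; python3 - <<'E'
from station import *
import cv2,numpy as np
s=ctrl.sense();print(s['time_s'],s['tool_pos'],s['orientation'],ctrl.hold_point_z)
a,d=read_camera("scene");b,e=read_camera("top")
np.savez('im0.npz',a=a,d=d,b=b,e=e)
cv2.imwrite('pics/a.png',a);cv2.imwrite('pics/b.png',b)
for c in("scene","top"):
  print(get_calibration(c))
  for n in("cover","screw_left","foam_lids","cover_handle","machine"):
    for r in nets.cut_out(n,c):print(c,n,r['score'],r['box'])
print(get_calibration("wrist"))
E
```

```text
pics
0.0 [248.86128389 572.91212357 230.68008377] [-1.59076104e-04  2.03460378e-01  9.79082982e-01 -6.03809807e-04] -18.700000000000003
{'mtx': array([[378.98891207,   0.        , 275.46969279],
       [  0.        , 378.98891207, 213.95258665],
       [  0.        ,   0.        ,   1.        ]]), 'k1': -0.036717448710639235, 'camera_from_world': array([[-8.21003181e-01,  5.70901440e-01, -5.03211199e-03,
         3.57436545e+02],
       [-3.76103136e-01, -5.34193986e-01,  7.57088645e-01,
         3.78671628e+01],
       [ 4.29534874e-01,  6.23464779e-01,  6.53292784e-01,
        -1.38696447e+03],
       [ 0.00000000e+00,  0.00000000e+00,  0.00000000e+00,
         1.00000000e+00]])}
scene cover 0.92 [239.1, 158.7, 52.3, 39.6]
scene cover 0.76 [175.0, 164.8, 69.0, 41.9]
scene cover 0.51 [191.1, 166.6, 13.1, 12.2]
scene screw_left 0.44 [219.9, 182.7, 10.6, 15.7]
scene foam_lids 0.84 [205.2, 264.1, 149.4, 145.7]
scene foam_lids 0.5 [348.3, 275.8, 51.1, 61.0]
scene foam_lids 0.46 [192.7, 166.9, 11.8, 11.0]
scene cover_handle 0.82 [172.7, 170.2, 72.9, 38.5]
scene cover_handle 0.7 [238.6, 1
[... 922 characters left out ...]
2, 60.3, 46.3]
top cover_handle 0.83 [341.3, 247.4, 59.0, 36.9]
top cover_handle 0.42 [176.1, 245.9, 35.5, 21.1]
top machine 0.73 [288.7, 102.1, 105.1, 119.2]
{'mtx': array([[342.47846523,   0.        , 280.07280123],
       [  0.        , 342.47846523, 210.20285555],
       [  0.        ,   0.        ,   1.        ]]), 'k1': -0.05312767173762336, 'mount': array([[ 5.86797445e-05,  9.48173985e-01,  3.17751618e-01,
         8.17557638e+01],
       [ 9.99999785e-01, -2.62924929e-04,  5.99898898e-04,
         7.26782905e-01],
       [ 6.52353350e-04,  3.17751515e-01, -9.48173797e-01,
        -1.42847388e+02],
       [ 0.00000000e+00,  0.00000000e+00,  0.00000000e+00,
         1.00000000e+00]])}
```

View pics/a.png

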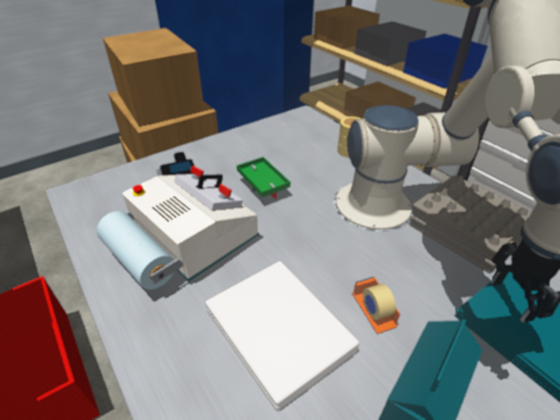

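View pics/b.png

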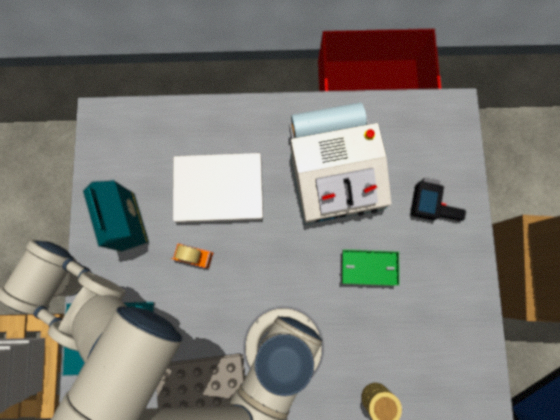

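The top view shows the machine at about (345,175), with red wings at (328,197) and (369,188) and the black handle at (348,190). The lids are at (217,188), the tape dispenser at (192,256), the carton at (115,215) and the coder at (435,200). The green tray at (370,268) is a look-alike.

```bash
cat > h.py <<'E'
import numpy as np,cv2
from station import *
from scipy.spatial.transform import Rotation as R
def rot(q): return R.from_quat([q[1],q[2],q[3],q[0]]).as_matrix()
def cloud(name,d,state=None):
    c=get_calibration(name);K=c['mtx'];h,w=d.shape
    u,v=np.meshgrid(np.arange(w),np.arange(h))
    xd=np.stack([(u-K[0,2])/K[0,0],(v-K[1,2])/K[1,1]],-1)
    x=xd.copy()
    for _ in range(8): x=xd/(1+c['k1']*(x**2).sum(-1,keepdims=True))
    P=np.stack([x[...,0]*d,-x[...,1]*d,-d],-1)
    if name=='wrist':
        M=c['mount'];P=P@M[:3,:3].T+M[:3,3]
        return P@rot(state['orientation']).T+state['tool_pos']
    T=np.linalg.inv(c['camera_from_world']);return P@T[:3,:3].T+T[:3,3]
def hsv(b): return cv2.cvtColor(b,cv2.COLOR_BGR2HSV)
E
python3 - <<'E'
from h import *
z=np.load('im0.npz');b,e=z['b'],z['e'];P=cloud('top',e);H=hsv(b)
red=((H[...,0]<8)|(H[...,0]>172))&(H[...,1]>150)&(H[...,2]>80)&(e>0)
red[:95]=0
n,l,st,ce=cv2.connectedComponentsWithStats(red.astype(np.uint8))
for i in range(1,n):
    if st[i,4]>8:
        p=P[l==i];print('red',ce[i],st[i],np.median(p,0).round(1),p[:,2].min(),p[:,2].max())
# lids
w=(np.abs(P[...,2]-50)<6)&(H[...,1]<60)&(e>0);w[:,:160]=0;w[:,275:]=0;w[:140]=0;w[240:]=0
pts=P[w];r=cv2.minAreaRect(pts[:,:2].astype(np.float32));print('lids',w.sum(),r,np.median(pts[:,2]))
# machine side: deck plane from normal pixels around
Q=P[110:215,290:390];m=(Q[...,2]>60)
pts=Q[m];best=None;rng=np.random.default_rng(0)
for t in range(800):
    a=pts[rng.choice(len(pts),3)];nn=np.cross(a[1]-a[0],a[2]-a[0]);nn/=np.linalg.norm(nn)+1e-9
    if nn[2]<0:nn=-nn
    if nn[2]>.96 or nn[2]<.85: continue
    k=(np.abs((pts-a[0])@nn)<4).sum()
    if best is None or k>best[0]:best=(k,nn,a[0])
inl=pts[np.abs((pts-best[2])@best[1])<4];c=inl.mean(0);nn=np.linalg.svd(inl-c,full_matrices=False)[2][2]
print('plane',best[0],len(pts),nn*np.sign(nn[2]),c)
blk=(H[...,2]<50)&(e>0);blk[:170]=0;blk[208:]=0;blk[:,:335]=0;blk[:,362:]=0
p=P[blk];print('blk',len(p),np.median(p,0),p.min(0),p.max(0))
E
```

```text
red [369.88372093 132.88372093] [367 130   7   7  43] [ 722.1 -317.2  196.5] 190.6322219949916 204.41647573259775
red [369.32608696 188.52173913] [364 185  12   8  46] [ 528.8 -302.4  193. ] 154.21922749428313 201.07219385804933
red [327.73469388 196.28571429] [322 194  13   6  49] [ 505.3 -163.7  195.1] 155.60425631119256 200.76502166228033
red [442.77777778 204.11111111] [441 203   5   3   9] [ 498.  -606.8   42.9] 28.77368846519994 65.03407515337722
lids 5366 ((585.49072265625, 228.87429809570312), (250.70126342773438, 329.4082336425781), 0.8106207251548767) 49.9245445466139
plane 1751 9135 [-0.39864039 -0.05842809  0.91524423] [ 567.78503136 -236.80729537  149.37608899]
blk 74 [ 513.63335754 -233.42546206  199.54912992] [ 477.5922682  -240.59033879  153.38563856] [ 562.2763375  -222.96387131  223.53286025]
```

```bash
cat >> h.py <<'E'
from scipy.linalg import expm,logm
def T(Rm,p):
    M=np.eye(4);M[:3,:3]=Rm;M[:3,3]=p;return M
def rows(A,B,N=None,vmax=36,wmax=6.5):
    """identical body-frame rows that take pose A to B"""
    D=np.linalg.inv(A)@B
    if N is None:
        N=int(np.ceil(max(np.linalg.norm(D[:3,3])/vmax*1.03,np.degrees(np.linalg.norm(R.from_matrix(D[:3,:3]).as_rotvec()))/wmax,1)))
    d=expm(np.real(logm(D))/N)
    rv=np.degrees(R.from_matrix(d[:3,:3]).as_rotvec())/6
    r=np.r_[d[:3,3]/1000,rv]
    return N,r
def show(A,B,name='',**k):
    N,r=rows(A,B,**k);print(name,N,'x [',', '.join(f'{x:.4f}' for x in r[:3]),',',', '.join(f'{x:.3f}' for x in r[3:]),']')
def cov(yaw,tilt=np.radians(25)):
    # cover axes: Rz(yaw) Ry(-tilt): z leans to -x
    return R.from_euler('ZY',[yaw,-tilt]).as_matrix()
def tool(C,a):
    """tool z=-cover z, tool y at angle a (rad) from cover x about cover z"""
    y=C@[np.cos(a),np.sin(a),0];z=-C[:,2];return np.stack([np.cross(y,z),y,z],1)
def cur():
    s=ctrl.sense();return T(rot(s['orientation']),s['tool_pos'])
E
python3 - <<'E'
from h import *
A=cur();B=A.copy();B[:3,3]+=[0,-200,120];show(A,B,'up')
C=cov(np.radians(9));G=T(tool(C,0),np.array([515,-233,195])+110*C[:,2]);print(G);show(B,G,'over')
E
```

```text
up 7 x [ -0.0114, -0.0262, -0.0171 , 0.000, -0.000, -0.000 ]
[[-1.56434465e-01  8.95149634e-01  4.17415130e-01  4.69084336e+02]
 [ 9.87688341e-01  1.41777774e-01  6.61120617e-02 -2.40272327e+02]
 [-6.93889390e-18  4.22618262e-01 -9.06307787e-01  2.94693857e+02]
 [ 0.00000000e+00  0.00000000e+00  0.00000000e+00  1.00000000e+00]]
over 19 x [ -0.0334, -0.0127, 0.0017 , -0.200, -0.110, 0.496 ]
```

Request:
apply_moves(increments=[[-0.0114,-0.0262,-0.0171,0,0,0,1],[-0.0114,-0.0262,-0.0171,0,0,0,1],[-0.0114,-0.0262,-0.0171,0,0,0,1],[-0.0114,-0.0262,-0.0171,0,0,0,1],[-0.0114,-0.0262,-0.0171,0,0,0,1],[-0.0114,-0.0262,-0.0171,0,0,0,1],[-0.0114,-0.0262,-0.0171,0,0,0,1],[-0.0334,-0.0127,0.0017,-0.2,-0.11,0.5,1]])

```text
time_s: 1.27
tool_pos: [273.3, 347.7, 352.5]
orientation: [0.008, 0.228, 0.974, 0.011]
wrist_force: [0.9, 2.2, 1.2]
gripper_width: 85.5
```

Request:
apply_moves(increments=[[-0.0334,-0.0127,0.0017,-0.2,-0.11,0.5,1],[-0.0334,-0.0127,0.0017,-0.2,-0.11,0.5,1],[-0.0334,-0.0127,0.0017,-0.2,-0.11,0.5,1],[-0.0334,-0.0127,0.0017,-0.2,-0.11,0.5,1],[-0.0334,-0.0127,0.0017,-0.2,-0.11,0.5,1],[-0.0334,-0.0127,0.0017,-0.2,-0.11,0.5,1],[-0.0334,-0.0127,0.0017,-0.2,-0.11,0.5,1],[-0.0334,-0.0127,0.0017,-0.2,-0.11,0.5,1]])

```text
time_s: 1.93
tool_pos: [427.8, 107.1, 335.8]
orientation: [0.07, 0.426, 0.898, 0.081]
wrist_force: [0.8, 0.3, -1.1]
gripper_width: 85.2
```

Request:
apply_moves(increments=[[-0.0334,-0.0127,0.0017,-0.2,-0.11,0.5,1],[-0.0334,-0.0127,0.0017,-0.2,-0.11,0.5,1],[-0.0334,-0.0127,0.0017,-0.2,-0.11,0.5,1],[-0.0334,-0.0127,0.0017,-0.2,-0.11,0.5,1],[-0.0334,-0.0127,0.0017,-0.2,-0.11,0.5,1],[-0.0334,-0.0127,0.0017,-0.2,-0.11,0.5,1],[-0.0334,-0.0127,0.0017,-0.2,-0.11,0.5,1],[-0.0334,-0.0127,0.0017,-0.2,-0.11,0.5,1]])

```text
time_s: 2.6
tool_pos: [472.3, -172.3, 306.3]
orientation: [0.128, 0.599, 0.776, 0.149]
wrist_force: [1.0, 0.2, 0.5]
gripper_width: 85.6
```

Request:
apply_moves(increments=[[-0.0334,-0.0127,0.0017,-0.2,-0.11,0.5,1],[-0.0334,-0.0127,0.0017,-0.2,-0.11,0.5,1],[0,0,0,0,0,0,1],[0,0,0,0,0,0,1]])

```text
time_s: 2.93
tool_pos: [465.4, -242.2, 293.5]
orientation: [0.14, 0.638, 0.739, 0.164]
wrist_force: [-0.4, 0.5, 0.2]
gripper_width: 85.5
```

```bash
python3 - <<'E'
from h import *
s=ctrl.sense();a,d=read_camera('wrist');cv2.imwrite('pics/w1.png',a)
print(s['time_s'],s['tool_pos'],s['qpos'],s['joint_vel'].max() if hasattr(s['joint_vel'],'max') else 0)
np.savez('w1.npz',a=a,d=d,p=s['tool_pos'],q=s['orientation'])
P=cloud('wrist',d,s);H=hsv(a)
red=((H[...,0]<8)|(H[...,0]>172))&(H[...,1]>150)&(H[...,2]>60)&(d>0)
n,l,st,ce=cv2.connectedComponentsWithStats(red.astype(np.uint8))
for i in range(1,n):
    if st[i,4]>60: p=P[l==i];print('red',ce[i],st[i],np.median(p,0).round(1))
E
```

```text
2.9333 [ 465.44474221 -242.18460692  293.50300169] [-0.8225622   0.16491578  1.77197901  0.42860646  0.99326974 -1.16691201] 0.055377329454616556
red [284.58697864 108.59511699] [275  77  20  65 983] [ 503.9 -161.6  195.1]
red [286.81500647 279.44890039] [275 253  25  55 773] [ 527.6 -297.9  194.6]
red [439.05952381 276.13492063] [426 264  27  27 504] [ 718.6 -312.2  197. ]
```

View pics/w1.png

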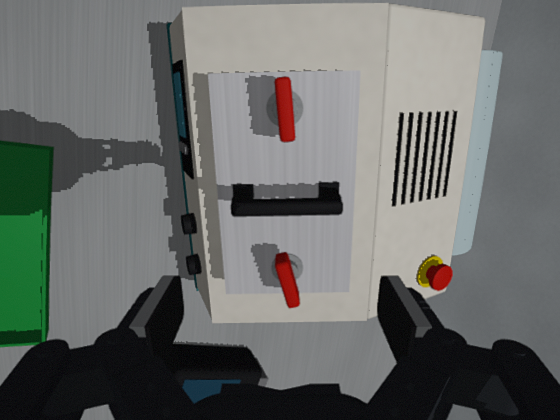

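The left wing is at (284,108), the right wing at (287,279) and the handle bar at (287,207). The cover fills x 210–355 and y 70–295.

```bash
cat > meas.py <<'E'
from h import *
def fit(a,d,s,yaw0=np.radians(9)):
    P=cloud('wrist',d,s);H=hsv(a);ok=d>0
    red=((H[...,0]<8)|(H[...,0]>172))&(H[...,1]>150)&(H[...,2]>60)&ok
    n,l,st,ce=cv2.connectedComponentsWithStats(red.astype(np.uint8))
    C0=cov(yaw0);out={}
    c0=np.array([515,-233,160]);rel=(P-c0)@C0
    box=ok&(np.abs(rel[...,0])<52)&(np.abs(rel[...,1])<92)&(np.abs(rel[...,2])<30)&(H[...,1]<60)&~red
    pts=P[box];h=(pts-c0)@C0[:,2]
    hist,ed=np.histogram(h,60);m=ed[hist.argmax()]
    inl=pts[np.abs(h-m)<5]
    for _ in range(4):
        c=inl.mean(0);nn=np.linalg.svd(inl-c,full_matrices=False)[2][2];nn*=np.sign(nn[2])
        inl=pts[np.abs((pts-c)@nn)<2.5]
    print('face n',nn,'tilt',np.degrees(np.arccos(nn[2])),'yaw',np.degrees(np.arctan2(-nn[1],-nn[0])),'n',len(inl))
    C=cov(yaw0)
    h=(P-c)@nn
    res=[]
    for i in range(1,n):
        if st[i,4]<60: continue
        q=P[(l==i)&(h>29)&(h<42)]
        if len(q)<30: continue
        loc=(q-c0)@C
        if abs(np.median(loc[:,0]))>60: continue
        r=cv2.minAreaRect(loc[:,:2].astype(np.float32))
        b=cv2.boxPoints(r);e=[b[1]-b[0],b[2]-b[1]];e=max(e,key=np.linalg.norm);
        ang=np.arctan2(e[1],e[0])-np.pi/2;ang=(ang+np.pi/2)%np.pi-np.pi/2
        ctr=C@np.r_[r[0],0]+c0; ctr=ctr-nn*((ctr-c)@nn)+25*nn
        print('wing grip',ctr.round(1),'size',np.round(r[1],1),'ang',round(ang,3),'top h',round(np.median((q-c)@nn),1));res.append(ctr)
    q=P[(H[...,2]<60)&ok&(h>36)&(h<46)];loc=(q-c0)@C;k=(np.abs(loc[:,0])<60)&(np.abs(loc[:,1])<30)
    r=cv2.minAreaRect(loc[k][:,:2].astype(np.float32));ctr=C@np.r_[r[0],0]+c0;ctr=ctr-nn*((ctr-c)@nn)+36*nn
    print('handle',ctr.round(1),r,k.sum())
    return C,nn,c,res,ctr
E
python3 - <<'E'
from meas import *
z=np.load('w1.npz');fit(z['a'],z['d'],dict(tool_pos=z['p'],orientation=z['q']))
E
```

```text
face n [-0.41799013 -0.06894645  0.90583146] tilt 25.06449883393488 yaw 9.366459322520171 n 18714
wing grip [ 507.9 -162.2  186.7] size [11.2 44.7] ang 0.084 top h 34.1
wing grip [ 532.1 -303.4  187.1] size [11.9 44.6] ang 0.263 top h 34.0
handle [ 515.2 -233.2  196.8] ((15.734539031982422, -0.10517740249633789), (84.80432891845703, 11.38359260559082), 0.9702591300010681) 1691
```

```bash
cat >> h.py <<'E'
C=cov(np.radians(9.7))
SL=np.array([507.9,-162.2,186.7]);SR=np.array([532.1,-303.4,187.1]);HD=np.array([515.2,-233.2,196.8])
def gp(p,a,h=0): return T(tool(C,a),p+C[:,2]*(h-18.7))
E
python3 - <<'E'
from h import *
A=cur();pi=np.pi
m=gp((SL+A[:3,3])/2,-pi/2,0);m[:3,3]=(SL+70*C[:,2]+A[:3,3])/2
B=gp(SL,-pi+.072,60)
show(A,m,'1');show(m,B,'2');show(B,gp(SL,-pi+.072,0),'down')
E
```

```text
1 14 x [ 0.0022, -0.0018, 0.0018 , 0.003, 0.005, 1.058 ]
2 14 x [ -0.0016, -0.0022, 0.0038 , 0.000, -0.000, 1.022 ]
down 2 x [ 0.0000, -0.0000, 0.0300 , 0.000, 0.000, -0.000 ]
```

Request:
apply_moves(increments=[[0.0022,-0.0018,0.0018,0,0,1.06,0.5],[0.0022,-0.0018,0.0018,0,0,1.06,0.5],[0.0022,-0.0018,0.0018,0,0,1.06,0.5],[0.0022,-0.0018,0.0018,0,0,1.06,0.5],[0.0022,-0.0018,0.0018,0,0,1.06,0.5],[0.0022,-0.0018,0.0018,0,0,1.06,0.5],[0.0022,-0.0018,0.0018,0,0,1.06,0.5]])

```text
time_s: 3.57
tool_pos: [462.9, -221.0, 280.1]
orientation: [0.067, 0.87, 0.442, 0.205]
wrist_force: [1.0, -0.1, 0.3]
gripper_width: 42.8
```

Request:
apply_moves(increments=[[0.0022,-0.0018,0.0018,0,0,1.06,0.5],[0.0022,-0.0018,0.0018,0,0,1.06,0.5],[0.0022,-0.0018,0.0018,0,0,1.06,0.5],[0.0022,-0.0018,0.0018,0,0,1.06,0.5],[0.0022,-0.0018,0.0018,0,0,1.06,0.5],[0.0022,-0.0018,0.0018,0,0,1.06,0.5],[0.0022,-0.0018,0.0018,0,0,1.06,0.5]])

```text
time_s: 4.15
tool_pos: [472.7, -201.5, 272.1]
orientation: [-0.016, 0.973, 0.08, 0.215]
wrist_force: [-0.1, 0.7, -0.3]
gripper_width: 42.8
```

Request:
apply_moves(increments=[[-0.0016,-0.0022,0.0038,0,0,1.02,0.5],[-0.0016,-0.0022,0.0038,0,0,1.02,0.5],[-0.0016,-0.0022,0.0038,0,0,1.02,0.5],[-0.0016,-0.0022,0.0038,0,0,1.02,0.5],[-0.0016,-0.0022,0.0038,0,0,1.02,0.5],[-0.0016,-0.0022,0.0038,0,0,1.02,0.5],[-0.0016,-0.0022,0.0038,0,0,1.02,0.5]])

```text
time_s: 4.73
tool_pos: [475.8, -183.3, 245.4]
orientation: [-0.093, 0.935, -0.281, 0.195]
wrist_force: [0.0, 1.4, 0.1]
gripper_width: 43.1
```

Request:
apply_moves(increments=[[-0.0016,-0.0022,0.0038,0,0,1.02,0.5],[-0.0016,-0.0022,0.0038,0,0,1.02,0.5],[-0.0016,-0.0022,0.0038,0,0,1.02,0.5],[-0.0016,-0.0022,0.0038,0,0,1.02,0.5],[-0.0016,-0.0022,0.0038,0,0,1.02,0.5],[-0.0016,-0.0022,0.0038,0,0,1.02,0.5],[-0.0016,-0.0022,0.0038,0,0,1.02,0.5]])

```text
time_s: 5.32
tool_pos: [491.3, -163.7, 224.6]
orientation: [-0.158, 0.768, -0.603, 0.147]
wrist_force: [0.4, 0.7, -0.6]
gripper_width: 42.5
```

Request:
apply_moves(increments=[[0,0,0,0,0,0,0.5],[0,0,0,0,0,0,0.5]])

```text
time_s: 5.48
tool_pos: [491.1, -164.2, 224.5]
orientation: [-0.157, 0.77, -0.6, 0.148]
wrist_force: [0.3, 0.4, -0.0]
gripper_width: 42.6
```

```bash
python3 - <<'E'
from h import *
A=cur();print(ctrl.sense()['qpos'],ctrl.sense()['time_s'])
show(A,gp(SL,-np.pi+.072,60),'fix');show(A,gp(SL,-np.pi+.072,0),'down')
E
```

```text
[-0.63714112  0.22978208  1.92051637  0.4661516   0.73092013  1.94749318] 5.4833
fix 1 x [ 0.0008, 0.0008, 0.0001 , 0.014, -0.060, 0.072 ]
down 2 x [ 0.0003, 0.0003, 0.0301 , 0.007, -0.030, 0.036 ]
```

Request:
apply_moves(increments=[[0.0008,0.0008,0.02,0,-0.06,0.07,0.5],[0,0,0.02,0,0,0,0.5],[0,0,0.02,0,0,0,0.5],[0,0,0,0,0,0,0.5],[0,0,0,0,0,0,0],[0,0,0,0,0,0,0],[0,0,0,0,0,0,0],[0,0,0,0,0,0,0]])

```text
time_s: 6.15
tool_pos: [515.2, -162.2, 170.6]
orientation: [-0.16, 0.767, -0.604, 0.145]
wrist_force: [-3.9, 2.7, 7.6]
gripper_width: 14.9
```

```bash
python3 - <<'E'
from h import *
A=cur();s=ctrl.sense();print(s['gripper_width'],s['wrist_force'],s['wrist_torque'])
show(A,gp(SL,-np.pi+.072,0),'err')
a,d=read_camera('wrist');cv2.imwrite('pics/w2.png',a)
E
```

```text
14.921663361637856 [-3.92774969  2.69935677  7.58840468] [0.49871743 0.30549018 0.3016135 ]
err 1 x [ -0.0012, -0.0003, 0.0011 , 0.007, -0.012, -0.041 ]
```

View pics/w2.png

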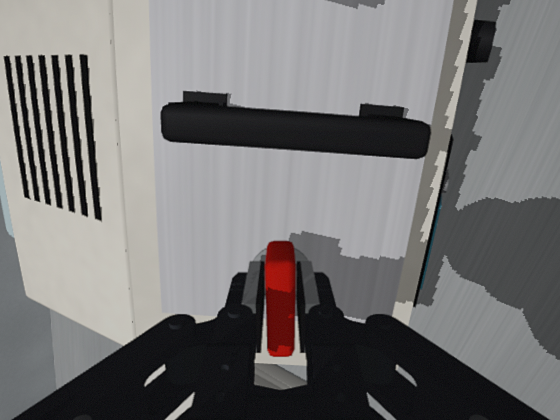

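The red wing sits between the pads at (280,298). I'll finish closing and turn it.

Request:
apply_moves(increments=[[0,0,0,0,0,0,0],[0,0,0,0,0,0,0],[0,0,0,0,0,0,0],[0,0,0,0,0,-0.5,0],[0,0,0,0,0,-0.9,0],[0,0,0,0,0,-0.9,0],[0,0,0,0,0,-0.9,0],[0,0,0,0,0,-0.9,0]])

```text
time_s: 6.87
tool_pos: [515.5, -162.1, 170.7]
orientation: [-0.125, 0.879, -0.425, 0.177]
wrist_force: [-2.5, 5.4, 9.0]
gripper_width: 14.8
```

Request:
apply_moves(increments=[[0,0,0,0,0,-0.9,0],[0,0,0,0,0,-0.9,0],[0,0,0,0,0,-0.9,0],[0,0,0,0,0,-0.9,0]])

```text
time_s: 7.2
tool_pos: [515.5, -161.9, 170.7]
orientation: [-0.09, 0.943, -0.253, 0.197]
wrist_force: [-1.0, 6.7, 10.2]
gripper_width: 14.8
```

```bash
python3 - <<'E'
from h import *
A=cur();s=ctrl.sense();print(s['gripper_width'],s['wrist_force'],s['wrist_torque'],s['qpos'])
Rr=C.T@A[:3,:3];print('jaw ang',np.arctan2(Rr[1,1],Rr[0,1])+np.pi, 'z',Rr[:,2]);show(A,gp(SL,-np.pi+1.5,0),'togo',wmax=5.4)
print((C.T@(A[:3,3]-18.7*A[:3,2]*1-SL)).round(2))
E
```

```text
14.847122138289922 [-1.0000441   6.72760307 10.18252184] [ 1.17896302 -0.34903394  0.40818063] [-0.6011743   0.34973084  1.94372806  0.5501164   0.5963374   1.0725808 ]
jaw ang 0.8781918910010789 z [-2.63213613e-05 -1.00406364e-03 -9.99999496e-01]
togo 7 x [ -0.0001, -0.0001, 0.0001 , 0.001, -0.000, -0.848 ]
[ 0.11 -1.01  1.01]
```

Request:
apply_moves(increments=[[0,0,0,0,0,-0.87,0],[0,0,0,0,0,-0.87,0],[0,0,0,0,0,-0.87,0],[0,0,0,0,0,-0.87,0],[0,0,0,0,0,-0.87,0],[0,0,0,0,0,-0.87,0],[0,0,0,0,0,-0.7,0],[0,0,0,0,0,0,0]])

```text
time_s: 7.87
tool_pos: [515.6, -161.6, 170.8]
orientation: [-0.026, 0.975, 0.047, 0.215]
wrist_force: [0.1, 10.0, 11.5]
gripper_width: 14.7
```

```bash
python3 - <<'E'
from h import *
A=cur();s=ctrl.sense();print(s['gripper_width'],s['wrist_force'],s['wrist_torque'],s['qpos'])
Rr=C.T@A[:3,:3];print('jaw ang',np.arctan2(Rr[1,1],Rr[0,1])+np.pi)
read_camera('wrist');a,d=read_camera('wrist');cv2.imwrite('pics/w3.png',a)
B=gp(SL,-np.pi+1.5,60);D=gp(SR,-np.pi+.25,60);show(A,B,'up');show(B,D,'over');show(D,gp(SR,-np.pi+.25,0),'down')
E
```

```text
14.651695167800968 [ 0.07553026 10.01245433 11.54333032] [ 1.63145182 -0.65430189  0.75546117] [-0.60084291  0.34965164  1.94370095  0.55049594  0.59679211  0.45194502]
jaw ang 1.4988455243981715
up 2 x [ -0.0001, -0.0003, -0.0295 , 0.002, -0.001, -0.006 ]
over 12 x [ 0.0077, 0.0102, -0.0000 , -0.000, -0.000, 0.995 ]
down 2 x [ -0.0000, 0.0000, 0.0300 , 0.000, -0.000, -0.000 ]
```

View pics/w3.png

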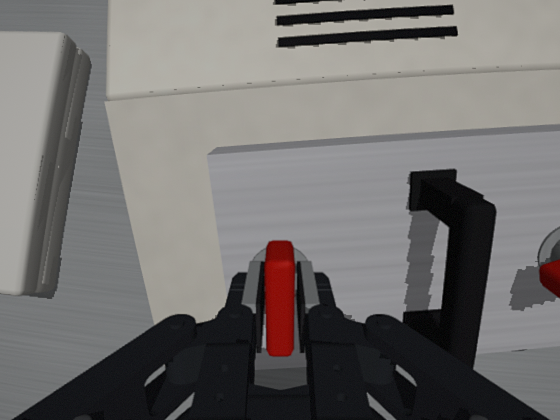

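The left wing is turned to about 1.5 and lies along the cover's x. I'll release it and go to the right screw.

Request:
apply_moves(increments=[[0,0,0,0,0,0,0.5],[0,0,0,0,0,0,0.5],[0,0,0,0,0,0,0.5],[0,0,0,0,0,0,0.5],[0,0,-0.03,0,0,0,0.5],[0,0,-0.03,0,0,0,0.5],[0,0,-0.002,0,0,0,0.5]])

```text
time_s: 8.55
tool_pos: [489.4, -167.5, 229.3]
orientation: [-0.025, 0.975, 0.045, 0.215]
wrist_force: [2.0, -1.5, 0.8]
gripper_width: 42.6
```

Request:
apply_moves(increments=[[0.0077,0.0102,0,0,0,0.995,0.5],[0.0077,0.0102,0,0,0,0.995,0.5],[0.0077,0.0102,0,0,0,0.995,0.5],[0.0077,0.0102,0,0,0,0.995,0.5],[0.0077,0.0102,0,0,0,0.995,0.5],[0.0077,0.0102,0,0,0,0.995,0.5]])

```text
time_s: 9.05
tool_pos: [522.5, -234.5, 235.4]
orientation: [-0.091, 0.941, -0.26, 0.196]
wrist_force: [0.2, -0.8, -0.2]
gripper_width: 42.8
```

Request:
apply_moves(increments=[[0.0077,0.0102,0,0,0,0.995,0.5],[0.0077,0.0102,0,0,0,0.995,0.5],[0.0077,0.0102,0,0,0,0.995,0.5],[0.0077,0.0102,0,0,0,0.995,0.5],[0.0077,0.0102,0,0,0,0.995,0.5],[0.0077,0.0102,0,0,0,0.995,0.5],[0,0,0,0,0,0,0.5],[0,0,0,0,0,0,0.5]])

```text
time_s: 9.72
tool_pos: [513.0, -308.5, 225.2]
orientation: [-0.146, 0.817, -0.534, 0.158]
wrist_force: [-0.4, -0.4, 0.2]
gripper_width: 42.9
```

```bash
python3 - <<'E'
from h import *
A=cur();s=ctrl.sense();print(s['gripper_width'],s['qpos'],s['time_s'])
show(A,gp(SR,-np.pi+.25,60),'fix')
E
```

```text
42.916106939133904 [-0.84569808  0.36436192  1.69620648  0.4743247   0.89788223  1.61796557] 9.7167
fix 1 x [ -0.0013, -0.0021, 0.0015 , 0.019, -0.003, -0.059 ]
```

Request:
apply_moves(increments=[[-0.0013,-0.0021,0.0205,0.02,0,-0.06,0.5],[0,0,0.02,0,0,0,0.5],[0,0,0.021,0,0,0,0.5],[0,0,0,0,0,0,0.5],[0,0,0,0,0,0,0],[0,0,0,0,0,0,0],[0,0,0,0,0,0,0],[0,0,0,0,0,0,0]])

```text
time_s: 10.38
tool_pos: [540.0, -301.8, 171.6]
orientation: [-0.147, 0.819, -0.532, 0.16]
wrist_force: [-1.6, 3.5, 3.4]
gripper_width: 14.7
```

Request:
apply_moves(increments=[[0,0,0,0,0,0,0],[0,0,0,0,0,0,0],[0,0,0,0,0,-0.5,0],[0,0,0,0,0,-0.9,0],[0,0,0,0,0,-0.9,0],[0,0,0,0,0,-0.9,0]])

```text
time_s: 10.88
tool_pos: [539.8, -302.0, 171.3]
orientation: [-0.118, 0.897, -0.386, 0.182]
wrist_force: [-9.1, 0.3, 7.5]
gripper_width: 14.9
```

```bash
python3 - <<'E'
from h import *
A=cur();s=ctrl.sense();print(s['gripper_width'],s['wrist_force'],s['wrist_torque'],s['qpos'])
Rr=C.T@A[:3,:3];print('jaw ang',np.arctan2(Rr[1,1],Rr[0,1])+np.pi)
print((C.T@(A[:3,3]-18.7*A[:3,2]-SR)).round(2))
show(A,gp(SR,-np.pi+1.5,0),'togo',wmax=5.4)
E
```

```text
14.89624803843496 [-9.11440015  0.29510324  7.46399431] [0.24050978 0.93232514 0.0729126 ] [-0.79934477  0.45881755  1.72095837  0.52195405  0.77332392  1.24075151]
jaw ang 0.5888856624986252
[0.36 0.07 1.1 ]
togo 10 x [ -0.0000, 0.0000, 0.0001 , 0.000, -0.001, -0.870 ]
```

Request:
apply_moves(increments=[[0,0,0,0,0,-0.87,0],[0,0,0,0,0,-0.87,0],[0,0,0,0,0,-0.87,0],[0,0,0,0,0,-0.87,0],[0,0,0,0,0,-0.87,0]])

```text
time_s: 11.3
tool_pos: [539.5, -302.5, 171.1]
orientation: [-0.073, 0.961, -0.174, 0.204]
wrist_force: [-11.1, -3.3, 6.8]
gripper_width: 14.5
```

Request:
apply_moves(increments=[[0,0,0,0,0,-0.87,0],[0,0,0,0,0,-0.87,0],[0,0,0,0,0,-0.87,0],[0,0,0,0,0,-0.87,0],[0,0,0,0,0,-0.7,0],[0,0,0,0,0,0,0]])

```text
time_s: 11.8
tool_pos: [539.8, -302.9, 171.3]
orientation: [-0.027, 0.975, 0.039, 0.215]
wrist_force: [-9.5, -5.0, 4.8]
gripper_width: 14.5
```

Request:
apply_moves(increments=[[0,0,0,0,0,0,0.5],[0,0,0,0,0,0,0.5],[0,0,0,0,0,0,0.5],[0,0,0,0,0,0,0.5],[0,0,-0.04,0,0,0,0.5],[0,0,-0.04,0,0,0,0.5],[0,0,-0.04,0,0,0,0.5],[0,0,0,0,0,0,0.5]])

```text
time_s: 12.47
tool_pos: [489.8, -312.5, 285.9]
orientation: [-0.025, 0.975, 0.037, 0.217]
wrist_force: [0.9, -2.0, 1.4]
gripper_width: 42.8
```

```bash
python3 - <<'E'
from h import *
A=cur();s=ctrl.sense();print(s['qpos'],s['time_s'])
B=gp(HD,-np.pi/2,140);show(A,B,'view')
E
```

```text
[-0.88833005  0.26872982  1.65293014  0.44346276  1.03108189  0.41174551] 12.4667
view 3 x [ -0.0024, -0.0245, -0.0082 , 0.024, -0.016, -0.291 ]
```

Request:
apply_moves(increments=[[-0.0024,-0.0245,-0.0082,0.02,-0.02,-0.29,0.5],[-0.0024,-0.0245,-0.0082,0.02,-0.02,-0.29,0.5],[-0.0024,-0.0245,-0.0082,0.02,-0.02,-0.29,0.5],[0,0,0,0,0,0,0.5],[0,0,0,0,0,0,0.5]])

```text
time_s: 12.88
tool_pos: [465.0, -239.1, 301.3]
orientation: [-0.021, 0.973, 0.083, 0.213]
wrist_force: [0.4, 0.1, 0.5]
gripper_width: 42.3
```

```bash
python3 - <<'E'
from meas import *
s=ctrl.sense();a,d=read_camera('wrist');cv2.imwrite('pics/w4.png',a)
fit(a,d,s,np.radians(9.7));A=cur()
show(A,gp(HD,-np.pi/2,40),'d40');show(A,gp(HD,-np.pi/2,0),'d0')
E
```

```text
face n [-0.41705405 -0.06923663  0.9062407 ] tilt 25.00909331236541 yaw 9.425909228979904 n 16253
wing grip [ 534.7 -302.8  188.2] size [11.8 44.5] ang 1.473 top h 34.0
wing grip [ 508.9 -162.5  187. ] size [12.1 44.8] ang 1.509 top h 34.1
handle [ 517.2 -233.4  197.6] ((17.767959594726562, -0.7979903221130371), (84.42298126220703, 11.533358573913574), 0.5360515117645264) 1523
d40 3 x [ 0.0006, 0.0007, 0.0315 , -0.017, 0.016, -0.007 ]
d0 4 x [ 0.0005, 0.0006, 0.0336 , -0.013, 0.012, -0.005 ]
```

View pics/w4.png

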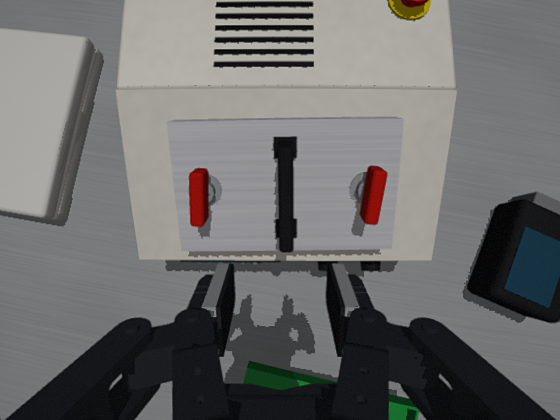

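Both wings read about 1.5 rad and the cover is in place. The handle bar runs from (286,145) to (287,245). I'll descend and grasp it.

Request:
apply_moves(increments=[[0.0005,0.0006,0.03,-0.02,0.02,0,0.5],[0.0005,0.0006,0.03,-0.02,0.02,0,0.5],[0.0005,0.0006,0.03,0,0,0,0.5],[0.0005,0.0006,0.025,0,0,0,0.5],[0,0,0.0185,0,0,0,0.5],[0,0,0,0,0,0,0.5],[0,0,0,0,0,0,0],[0,0,0,0,0,0,0]])

```text
time_s: 13.6
tool_pos: [522.6, -232.7, 181.0]
orientation: [-0.019, 0.973, 0.081, 0.215]
wrist_force: [0.7, -1.4, 0.5]
gripper_width: 19.4
```

Request:
apply_moves(increments=[[0,0,0,0,0,0,0],[0,0,0,0,0,0,0],[0,0,0,0,0,0,0],[0,0,0,0,0,0,0],[0,0,0,0,0,0,0]])

```text
time_s: 14.02
tool_pos: [522.5, -232.6, 181.5]
orientation: [-0.019, 0.973, 0.081, 0.216]
wrist_force: [-7.1, -2.1, 7.9]
gripper_width: 10.7
```

```bash
python3 - <<'E'
from h import *
A=cur();s=ctrl.sense();print(s['gripper_width'],s['wrist_force'],s['qpos'])
print((C.T@(A[:3,3]-18.7*A[:3,2]-np.array([516.2,-233.3,197.2]))).round(2))
np.save('grasp.npy',A)
a,d=read_camera('wrist');cv2.imwrite('pics/w5.png',a)
E
```

```text
10.653049316810385 [-7.11101041 -2.08959947  7.91417255] [-0.72010441  0.37942938  1.83733964  0.52732505  0.71070276  0.31639732]
[-0.94 -0.39  1.81]
```

View pics/w5.png

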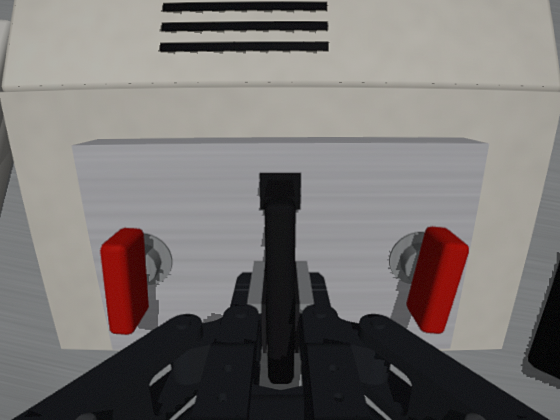

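The pads hold the handle bar centrally at (282,300). I'll lift along the cover normal.

Request:
apply_moves(increments=[[0,0,-0.005,0,0,0,0],[0,0,-0.007,0,0,0,0],[0,0,-0.007,0,0,0,0],[0,0,-0.007,0,0,0,0],[0,0,-0.007,0,0,0,0],[0,0,-0.01,0,0,0,0],[0,0,-0.015,0,0,0,0],[0,0,-0.015,0,0,0,0]])

```text
time_s: 14.73
tool_pos: [491.5, -237.2, 247.5]
orientation: [-0.02, 0.973, 0.082, 0.215]
wrist_force: [0.1, -0.7, -2.7]
gripper_width: 10.6
```

Request:
apply_moves(increments=[[0,0,-0.02,0,0,0,0],[0,0,-0.02,0,0,0,0],[0,0,-0.02,0,0,0,0],[0,0,-0.015,0,0,0,0],[0,0,0,0,0,0,0],[0,0,0,0,0,0,0]])

```text
time_s: 15.23
tool_pos: [460.9, -243.1, 315.2]
orientation: [-0.019, 0.973, 0.081, 0.215]
wrist_force: [0.1, 0.3, -3.6]
gripper_width: 10.8
```

```bash
python3 - <<'E'
from h import *
A=cur();s=ctrl.sense();print(s['gripper_width'],s['wrist_force'],s['wrist_torque'],s['qpos'],A[:3,3])
L=cov(np.radians(15),0);Rt=tool(L,-np.pi/2)
def G(z): return T(Rt,np.array([585,229,z-18.7]))
M=G(240);show(A,M,'across',vmax=26);show(M,G(120),'down',vmax=20)
X=A.copy();N,r=rows(A,M,vmax=26);D=np.linalg.inv(A)@M
for f in np.linspace(0,1,6): print((A@expm(np.real(logm(D))*f))[:3,3].round(0))
a,d=read_camera('wrist');cv2.imwrite('pics/w6.png',a)
E
```

```text
10.815183079377698 [ 0.08561507  0.27782711 -3.64774632] [-0.04876637  0.4533024  -0.02802903] [-0.83646603  0.13902791  1.73842229  0.42127165  1.06005347  0.39695769] [ 460.87393333 -243.07769347  315.24273945]
across 20 x [ 0.0098, -0.0218, 0.0071 , 0.009, -0.208, -0.045 ]
down 7 x [ 0.0000, 0.0000, 0.0171 , 0.000, 0.000, 0.000 ]
[ 461. -243.  315.]
[ 492. -149.  305.]
[520. -55. 290.]
[546.  40. 270.]
[567. 135. 248.]
[585. 229. 221.]
```

View pics/w6.png

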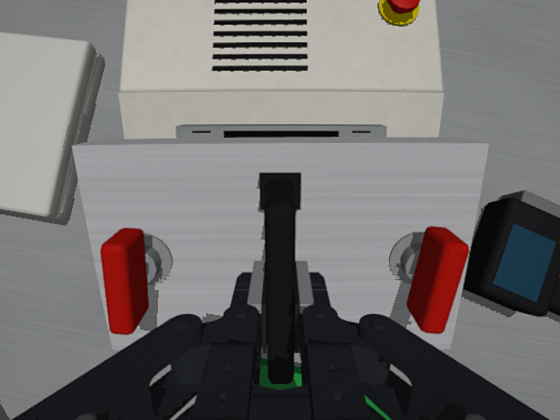

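The cover is clear of the machine, with the collar visible at (280,132), and held firmly. I'll carry it across and level it.

Request:
apply_moves(increments=[[0.005,-0.011,0.0035,0,-0.1,-0.02,0],[0.0098,-0.0218,0.0071,0.01,-0.21,-0.05,0],[0.0098,-0.0218,0.0071,0.01,-0.21,-0.05,0],[0.0098,-0.0218,0.0071,0.01,-0.21,-0.05,0],[0.0098,-0.0218,0.0071,0.01,-0.21,-0.05,0],[0.0098,-0.0218,0.0071,0.01,-0.21,-0.05,0],[0.0098,-0.0218,0.0071,0.01,-0.21,-0.05,0],[0.0098,-0.0218,0.0071,0.01,-0.21,-0.05,0]])

```text
time_s: 15.95
tool_pos: [517.1, -64.2, 289.6]
orientation: [-0.012, 0.986, 0.103, 0.133]
wrist_force: [0.3, -0.1, -4.0]
gripper_width: 10.9
```

Request:
apply_moves(increments=[[0.0098,-0.0218,0.0071,0.01,-0.21,-0.05,0],[0.0098,-0.0218,0.0071,0.01,-0.21,-0.05,0],[0.0098,-0.0218,0.0071,0.01,-0.21,-0.05,0],[0.0098,-0.0218,0.0071,0.01,-0.21,-0.05,0],[0.0098,-0.0218,0.0071,0.01,-0.21,-0.05,0],[0.0098,-0.0218,0.0071,0.01,-0.21,-0.05,0],[0.0098,-0.0218,0.0071,0.01,-0.21,-0.05,0],[0.0098,-0.0218,0.0071,0.01,-0.21,-0.05,0]])

```text
time_s: 16.62
tool_pos: [563.4, 125.3, 247.9]
orientation: [-0.004, 0.991, 0.125, 0.046]
wrist_force: [0.2, 0.6, -3.5]
gripper_width: 11.0
```

Request:
apply_moves(increments=[[0.0098,-0.0218,0.0071,0.01,-0.21,-0.05,0],[0.0098,-0.0218,0.0071,0.01,-0.21,-0.05,0],[0.0098,-0.0218,0.0071,0.01,-0.21,-0.05,0],[0.0098,-0.0218,0.0071,0,-0.1,-0.02,0],[0.005,-0.011,0.0035,0,0,0,0],[0,0,0,0,0,0,0],[0,0,0,0,0,0,0]])

```text
time_s: 17.2
tool_pos: [582.4, 230.5, 218.8]
orientation: [-0.001, 0.991, 0.134, 0.008]
wrist_force: [-0.3, 0.4, -3.8]
gripper_width: 11.1
```

```bash
python3 - <<'E'
from h import *
s=ctrl.sense();A=cur();print(s['gripper_width'],s['qpos'],A.round(3),s['wrist_force'])
L=cov(np.radians(15),0);Rt=tool(L,-np.pi/2)
M=T(Rt,np.array([585,229,140-18.7]));show(A,M,'to140')
a,d=read_camera('wrist');s=ctrl.sense();P=cloud('wrist',d,s);H=hsv(a);rel=(P-A[:3,3])@A[:3,:3];
# cover face as held: plane fit in tool frame
m=(d>0)&(H[...,1]<60)&(np.abs(rel[...,2]-17)<14)&(rel[...,0]>-50)&(rel[...,0]<55)&(np.abs(rel[...,1])<92)&(H[...,2]>90)
pts=rel[m];
for _ in range(4):
  c=pts.mean(0);n=np.linalg.svd(pts-c,full_matrices=False)[2][2];n*=np.sign(-n[2]);pts=pts[np.abs((pts-c)@n)<2.5]
print('face',len(pts),'z at axis',c[2]-(-c[0]*n[0]-c[1]*n[1])/n[2]*-1,'normal tool',n,'world',A[:3,:3]@n)
b,e=read_camera('top');cv2.imwrite('pics/t2.png',b)
E
```

```text
11.057859363157284 [ 2.82170127e-01  4.99578526e-01  1.37171287e+00 -1.13084066e-03
  1.25417681e+00  1.58443748e+00] [[ 9.64000e-01  2.66000e-01  1.60000e-02  5.82429e+02]
 [ 2.66000e-01 -9.64000e-01  3.00000e-03  2.30528e+02]
 [ 1.60000e-02  1.00000e-03 -1.00000e+00  2.18809e+02]
 [ 0.00000e+00  0.00000e+00  0.00000e+00  1.00000e+00]] [-0.25057851  0.3531592  -3.80897951]
to140 3 x [ 0.0003, 0.0007, 0.0325 , 0.003, -0.051, 0.023 ]
face 40532 z at axis 18.663357929923947 normal tool [-8.50613970e-04 -3.35554490e-03 -9.99994008e-01] world [-1.74967064e-02 -4.48350350e-04  9.99846820e-01]
```

View pics/t2.png

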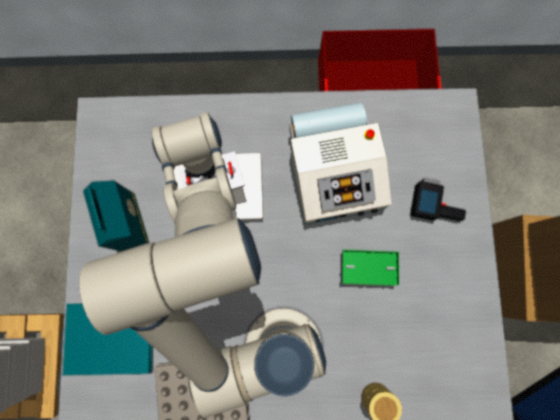

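The cover is held level over the lids (around (215,175)), and the bystanders have not moved. The rim lies 43.7 mm below the TCP, so contact should come at a TCP z of about 94.

Request:
apply_moves(increments=[[0.001,0.001,0.02,0,-0.08,0,0],[0,0,0.025,0,-0.07,0,0],[0,0,0.025,0,0,0,0],[0,0,0.02,0,0,0,0],[0,0,0.015,0,0,0,0],[0,0,0.01,0,0,0,0],[0,0,0.004,0,0,0,0],[0,0,0,0,0,0,0]])

```text
time_s: 17.97
tool_pos: [584.9, 228.9, 100.9]
orientation: [0.0, 0.991, 0.133, 0.001]
wrist_force: [0.1, -0.5, -3.7]
gripper_width: 10.9
```

Request:
apply_moves(increments=[[0,0,0.002,0,0,0,0],[0,0,0.0015,0,0,0,0],[0,0,0,0,0,0,0]])

```text
time_s: 18.22
tool_pos: [585.4, 229.5, 98.3]
orientation: [0.0, 0.991, 0.133, 0.002]
wrist_force: [-0.7, -0.1, -3.8]
gripper_width: 10.7
```

Request:
apply_moves(increments=[[0,0,0.001,0,0,0,0],[0,0,0.001,0,0,0,0],[0,0,0.001,0,0,0,0],[0,0,0,0,0,0,0]])

```text
time_s: 18.55
tool_pos: [585.0, 229.5, 94.6]
orientation: [0.0, 0.991, 0.133, 0.001]
wrist_force: [-0.4, 0.9, -2.4]
gripper_width: 10.8
```

Request:
apply_moves(increments=[[0,0,0.001,0,0,0,0],[0,0,0.0005,0,0,0,0],[0,0,0,0,0,0,0]])

```text
time_s: 18.8
tool_pos: [585.2, 229.5, 94.4]
orientation: [0.0, 0.991, 0.133, 0.002]
wrist_force: [-6.8, -1.5, 17.4]
gripper_width: 11.0
```

Contact made. I'll ease off the preload, open and withdraw straight up.

Request:
apply_moves(increments=[[0,0,-0.0006,0,0,0,0],[0,0,0,0,0,0,0.15],[0,0,0,0,0,0,0.3],[0,0,0,0,0,0,0.5],[0,0,0,0,0,0,0.5],[0,0,0,0,0,0,0.5],[0,0,0,0,0,0,0.5]])

```text
time_s: 19.38
tool_pos: [585.1, 229.5, 93.7]
orientation: [0.0, 0.991, 0.133, 0.001]
wrist_force: [-0.6, 1.5, -1.8]
gripper_width: 42.7
```

Request:
apply_moves(increments=[[0,0,-0.01,0,0,0,0.5],[0,0,-0.02,0,0,0,0.5],[0,0,-0.03,0,0,0,0.5],[0,0,-0.03,0,0,0,0.5],[0,0,-0.03,0,0,0,0.5],[0,0,-0.03,0,0,0,0.5],[0,0,0,0,0,0,0.5],[0,0,0,0,0,0,0.5]])

```text
time_s: 20.05
tool_pos: [585.5, 229.8, 246.3]
orientation: [-0.0, 0.991, 0.133, 0.003]
wrist_force: [0.1, -0.4, -1.0]
gripper_width: 42.7
```

```bash
python3 - <<'E'
from h import *
s=ctrl.sense();a,d=read_camera('wrist');P=cloud('wrist',d,s);H=hsv(a);cv2.imwrite('pics/w7.png',a)
print(s['time_s'],s['tool_pos'],s['gripper_width'],s['wrist_force'])
m=(d>0)&(np.abs(P[...,2]-75)<8)&(H[...,1]<60)&(np.hypot(P[...,0]-585,P[...,1]-229)<110)
p=P[m];c=p.mean(0);n=np.linalg.svd(p-c,full_matrices=False)[2][2];print('face z',np.median(p[:,2]),'normal',n,cv2.minAreaRect(p[:,:2].astype(np.float32)))
l=(d>0)&(np.abs(P[...,2]-50)<5);print('lids z',np.median(P[l][:,2]),P[l].min(0),P[l].max(0))
E
```

```text
20.05 [585.48878638 229.75678648 246.25942154] 42.717211733433025 [ 0.08333664 -0.36981122 -1.04976845]
face z 75.28040101457006 normal [0.00128324 0.00134421 0.99999827] ((585.8294677734375, 230.27618408203125), (121.05907440185547, 200.79542541503906), 15.587615013122559)
lids z 50.170764288225115 [145.831772   -91.0666581   45.01518149] [713.55010844 525.17538868  54.99371044]
```

View pics/w7.png

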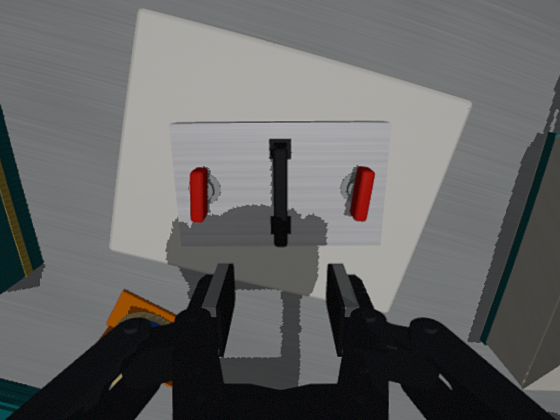

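The cover lies flat, right way up and centred on the lids, and the gripper is clear. I'll hand the job in.

```bash
python3 -c "
from station import order
print(order.finish_job())"
```

```text
the job is handed in; nothing more can be done
None
```

I turned both wing screws anticlockwise to their stops, then lifted the cover off along its normal. I carried it to the foam lids, levelled it on the way, set it down, let go and withdrew. The job was handed in at about 20 s of the 58 s allowed; no verdict is reported.

**Screws:** after turning, the wrist camera measured 1.51 rad on the left and 1.47 rad on the right. The cover was still seated, within about 2 mm of where I first measured it.

**Cover on the lids:** the last check put its centre at (586, 230), against a lids' centre of (585, 229). Its upper face was at z = 75 mm, so the rims are on the 50 mm lid top. Its tilt was about 0.002 rad.

**Robot and force:** the fingers were open and about 150 mm clear, touching nothing. The wrist force briefly showed about 17 N upward as the cover met the lids.

**Bystanders:** the tape dispenser, date coder and gift carton looked unmoved in the top view taken while I carried the cover across. I did not measure their positions or check them from above again after setting the cover down.

No check failed. Repeat measurements of the same points differed by up to 3 mm. The gripper opening read 10.7 mm on the 12 mm handle bar and 14.8 mm on the 12 mm wings.

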